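# Hook the lost chuck key out from under the rack

### The arm

A 7-joint arm with a two-finger parallel gripper is mounted at the origin on a cart in front of the work surface, level with it; the furniture and walls round the work are solid. World frame = base frame: x ahead of the robot, y to its left, z up, the work surface at z = 0. Lengths are in m, angles in rad, forces in N, time in s.
With the tool pointing down it reaches from about 0.425 to 0.875 m from the base axis. Payload 4.7 kg.
Tool frame: the origin (TCP) lies between the finger pads; the fingertips stand 14 mm ahead of it and the grasp point (between the pads) lies 5 mm behind it; z points along the fingers, y is the line along which they close (so a half turn about z gives the same grasp; the last joint's range is limited). The gripper opens to 87 mm and grips with 3 to 60 N. Pads are 19 mm wide; open, the fingers measure 117 mm over their backs; the gripper's body (75 mm by 190 mm) begins 51 mm behind the grasp point.
Start: joints at [-1.102, 0.321, -0.07, 1.45, 0.023, 1.371, -0.057], TCP at [0.286, 0.584, 0.237] pointing down, gripper open.
Joint ranges: [-2.86, 2.86], [-0.3, 2.09], [-1.38, 1.24], [0.06, 2.45], [-1.56, 4.7], [0.09, 2.05], [-2.69, 2.69]. Speed limits (rad/s): [2.57, 2.57, 3.14, 3.14, 3.14, 3.14, 3.14].

### API

Orientations are given as a rotation vector (axis times angle).
In Python, from bench import ctrl gives the robot as it stands.
- The arm moves only by the tool step_arm, never from a script. Its argument "commands" is a list of rows, each an object with "travel": the shift along the tool's x, y, z in m, a list of three; "turn": the turn, a rotation vector about the tool's x, y, z in degrees, a list of three. A call has 1 to 5 rows; each row is the pose to reach, as a shift and turn from the pose commanded when the call began, along the tool's axes at that moment; what a row does not reach only later rows make up. A row lasts 1/10 s, in which the tool goes at most 50 mm and 8.59 degrees, less where a joint would pass 70% of its speed; a pose out of reach is approached as far as the arm can. A call with a gripper value outside its range is refused whole. "gripper" is the opening, from 0 (shut) to 1 (fully open), set as the call begins (left out, the last holds). The fingers move at their own pace and stop on an object; "force" is the grip in N (left out, the last holds). Time passes only in rows, so rows that repeat a pose let the fingers close. It gives the time, the measured TCP pose, the force, the opening and the grip force at its end, in the units of the state.
- ctrl.get_state(): the state, without advancing time (a new reading comes with each control period).
- ctrl.get_image(name): name is "scene" or "side" or "wrist"; returns the picture (480x640x3 uint8, red, green, blue); there is no depth.
- ctrl.camera_model(name): a dict with "fx", "fy", "cx", "cy" (pixels), "k1" (the pictures are not rectified: a ray, as slopes to the right and down, at radius r is drawn at 1 + k1 r^2 times it, then the intrinsics apply), "R" (3x3) and "t" (3): a world point X has camera coordinates R X + t; the wrist camera has in their place "T_tool_cam" (4x4, takes a point from camera to tool coordinates, whose origin is the TCP and whose axes are the flange's). Camera axes: x right, y down, z forward; pixel columns grow to the right and rows downward; lengths in m; the calibration is good to about 2 mm. A picture is of the moment at which its call begins: read the wrist's pose just before it. camera_model takes no time and is no camera call.
- ctrl.close_job(): hands the job in; it is judged then, once.
The state is a dict: "time": time; "joint_positions": joint angles; "qd": joint speeds; "joint_torque": joint torques, N m; "position": TCP position; "tool_rot": TCP orientation; "ft_force": force on the tool from outside, world axes, zero at the start; "torque": the same for the moment, N m; "grip_width": opening from 0.0 (shut) to 1.0 (fully open); "grip_force": force on a finger pad.
Only numpy, scipy, OpenCV 4.12 (cv2) and the standard library are available. Lean on these libraries where they do the work, as an engineer would, in place of code of your own. Each camera call takes 0.05 s, during which the arm holds its last target. There are 200 camera calls.

### The job

The drill's chuck key has slipped under the low slatted rack, too deep for fingers. Draw the bent chip hook out from under the rack by its exposed end, put it down, take it again by the handle, fish the chuck key out with it, and lay the key flat on top of the rack, clear of the tape roll. Leave the hook lying on the table, clear of the rack, and do not disturb the tape, the glue bottle or the screwdriver.

Things in the scene. Friction and masses are not known exactly. Their poses are not given: they have to be found in the camera images.
- rack: fixed low aluminium slatted rack, 180 (x) x 240 (y) x 34 mm high; origin: centre of underside. Open only along its front, x = -90 mm; 4 mm sides and back (inner faces y = +-116, x = +86 mm). Space beneath 28 mm high. Flat top: dark 4 mm slats along x, 7 mm gaps, z = 34 mm; back lip 8 mm higher. Table ends at world y = -0.39 m; the drill's 14 mm board covers x < 0.475, y > -0.18 m
- chip_hook: loose L-shaped hook, 120 g, lying flat. Origin: underside, middle of wooden handle (x -50 to 50, 16 wide, 12 mm high). 10 mm steel rod, axis z = 6, along +x to a square bend at x = 180; leg flattened, 8 thick, 13 mm high, towards +y, ending at y = 47. At the start the handle is under the rack on its -y side, the last 75 to 95 mm stick out of the front (+x out of the rack, leg to the rack's -y)
- hook_bend (a point): the corner of the hook's bend, on the rod's axis: (180, 0, 6) mm in the hook's frame
- chuck_key: loose T-shaped steel drill chuck key lying flat, 60 g, 56 (x) x 61 (y) x 12 mm high; origin in the middle, 2 mm below the table it lies on. Stem 8 mm thick along y, -30 to +30 mm, 12 mm toothed head at -y; 5 mm thick, 56 mm cross bar along x at y = 26; both axes 6 mm above the origin. At the start under the rack near mid-depth, slightly to its +y side, cross bar towards the back within 35 degrees
- masking_tape: loose roll of black masking tape lying flat on top of the rack at its back, on the -y side, 62 mm across, 19 mm high; origin at the centre of its underside; to be left alone
- glue_bottle: glue bottle with red tip standing on the table, 42 mm across, 130 mm high; origin at the centre of its underside; to be left alone
- screwdriver: screwdriver with black handle lying on the table on the far left, beyond the drill, 146 mm long along y, 26 mm thick; origin on its underside at the middle; to be left alone
- hook_tip (a point): the end of the hook's leg: (180, 45, 6) mm in the hook's frame
- hook_butt (a point): the butt of the hook's wooden handle: (-50, 0, 6) mm in the hook's frame

How it is judged:
On the way, in this order (a step that is already met when the one before it is completed fails the run):
1. the hook is drawn out and put down: its handle's middle is in front of the rack, it lies flat on the table and nothing of the gripper touches it (x of chip_hook in the frame of rack below -0.09 m and contact force between the fingers and chip_hook below 0.05 N and height (world z) of chip_hook below 0.008 m), for 0.1 s.
2. the hook's bent end is under the rack, the fingers holding the hook, and touches the key (x of hook_bend in the frame of rack above -0.07 m and angle between the x axis of chip_hook and the x axis of rack, either way round below 0.6 rad and contact force between the fingers and chip_hook above 1 N and contact force between chip_hook and chuck_key above 0.05 N).
3. the key's middle has come out in front of the rack (x of chuck_key in the frame of rack below -0.095 m), for 0.05 s.
At the end, for the whole second after the job is handed in: The key lies flat (0.15 rad) and still on the slats, its origin at x -80 to +75 mm and within 110 mm in y of the rack's frame, not touching the tape; the hook lies flat and still on the table, its bend, tip and butt 2 mm or more outside the rack's outline, not touching the rack (z of chuck_key in the frame of rack between 0.026 and 0.04 m and x of chuck_key in the frame of rack between -0.08 and 0.075 m and y of chuck_key in the frame of rack between -0.11 and 0.11 m and angle between chuck_key's own z axis and vertical below 0.15 rad and linear speed of each of chuck_key, chip_hook below 0.02 m/s and contact force between chuck_key and masking_tape below 0.02 N and height (world z) of chip_hook below 0.008 m and angle between chip_hook's own z axis and vertical below 0.1 rad and contact force between chip_hook and rack below 0.02 N and (x of hook_bend in the frame of rack below -0.092 m or x of hook_bend in the frame of rack above 0.092 m or y of hook_bend in the frame of rack below -0.122 m or y of hook_bend in the frame of rack above 0.122 m) and (x of hook_tip in the frame of rack below -0.092 m or x of hook_tip in the frame of rack above 0.092 m or y of hook_tip in the frame of rack below -0.122 m or y of hook_tip in the frame of rack above 0.122 m) and (x of hook_butt in the frame of rack below -0.092 m or x of hook_butt in the frame of rack above 0.092 m or y of hook_butt in the frame of rack below -0.122 m or y of hook_butt in the frame of rack above 0.122 m)).
It fails at once if the fingers touch the key while it is wholly under the rack (contact force between the fingers and chuck_key above 0.3 N and x of chuck_key in the frame of rack above -0.06 m and height (world z) of chuck_key below 0.012 m).
It fails at once if the tape roll is moved by more than 15 mm (distance of masking_tape from where it was at the start of the episode above 0.015 m).
It fails at once if the glue bottle is moved by more than 20 mm or tipped (distance of glue_bottle from where it was at the start of the episode above 0.02 m or angle between glue_bottle's own z axis and vertical above 0.3 rad).
It fails at once if the screwdriver is moved by more than 20 mm (distance of screwdriver from where it was at the start of the episode above 0.02 m).
It also fails if it takes over 72 s, if anything falls off the work surface, if the arm or the gripper's body presses on something with over 40 N, if the wrist force passes 120 N, or if a joint passes its speed limit or range.

## Working session

There is one attempt and no reset: what is moved stays moved. The work goes in short steps, Python scripts to look and compute and a tool call to move; the robot and the scene stay as the last step left them, time stands still between calls to the robot, and variables do not carry over. Pictures are saved under pics/ and viewed, at most 10 in all, crops included, and the job is handed in when it is done.

Besides the shell and the picture viewer there is one more tool, called after ">>>" as name(argument=value, ...), one argument or row to a line, values as JSON. step_arm: Moves the arm, as the interface text tells. Its arguments: {"type":"object","properties":{"commands":{"type":"array"},"gripper":{"type":"number"},"force":{"type":"number"}},"required":["commands"]}

```bash
ls; mkdir -p pics; cat > h.py <<'E'
import numpy as np, cv2
from scipy.spatial.transform import Rotation as Ro
from bench import ctrl
def cam(n):
    m=ctrl.camera_model(n)
    if n=="wrist":
        s=ctrl.get_state(); T=np.eye(4); T[:3,:3]=Ro.from_rotvec(s["tool_rot"]).as_matrix(); T[:3,3]=s["position"]
        W=np.linalg.inv(T@np.array(m["T_tool_cam"])); m["R"]=W[:3,:3]; m["t"]=W[:3,3]
    return m
def pt(m,u,v,z):
    x=np.array([(u-m["cx"])/m["fx"],(v-m["cy"])/m["fy"]]); y=x.copy()
    for _ in range(20): y=x/(1+m["k1"]*(y@y))
    R=np.array(m["R"]); t=np.array(m["t"]); d=R.T@np.r_[y,1]; c=-R.T@t
    return c+d*(z-c[2])/d[2]
def px(m,X):
    q=np.array(m["R"])@np.array(X)+np.array(m["t"]); y=q[:2]/q[2]; y=y*(1+m["k1"]*(y@y))
    return np.array([m["fx"]*y[0]+m["cx"],m["fy"]*y[1]+m["cy"]])
def save(n,f):
    m=cam(n); im=ctrl.get_image(n); cv2.imwrite("pics/"+f,im[:,:,::-1]); return m,im
E
python3 - <<'E'
from h import *
for n in("scene","side"):
    m,im=save(n,n+"0.png"); print(n,-np.array(m["R"]).T@np.array(m["t"]),m["fx"])
s=ctrl.get_state(); print(s["position"],Ro.from_rotvec(s["tool_rot"]).as_matrix().round(3),s["time"]); print(ctrl.camera_model("wrist"))
E
```

```text
pics
scene [0.61389173 0.7291551  0.81084872] 496.1760648512546
side [0.17086519 0.29522604 1.03173758] 592.6112357112711
[0.28537033 0.58345358 0.23556196] [[-0.898  0.439 -0.001]
 [ 0.439  0.898 -0.002]
 [-0.    -0.002 -1.   ]] 0.1
{'fx': 406.1495850234637, 'fy': 406.1495850234637, 'cx': 327.20762301949617, 'cy': 235.64979504414512, 'k1': -0.0531755185100531, 'T_tool_cam': array([[-3.94080167e-04, -9.60709306e-01, -2.77556255e-01,
         7.62512514e-02],
       [ 9.99999292e-01, -6.90164484e-04,  9.69056000e-04,
         5.28500705e-04],
       [-1.12254059e-03, -2.77555677e-01,  9.60708898e-01,
        -1.48467933e-01],
       [ 0.00000000e+00,  0.00000000e+00,  0.00000000e+00,
         1.00000000e+00]])}
```

View pics/scene0.png

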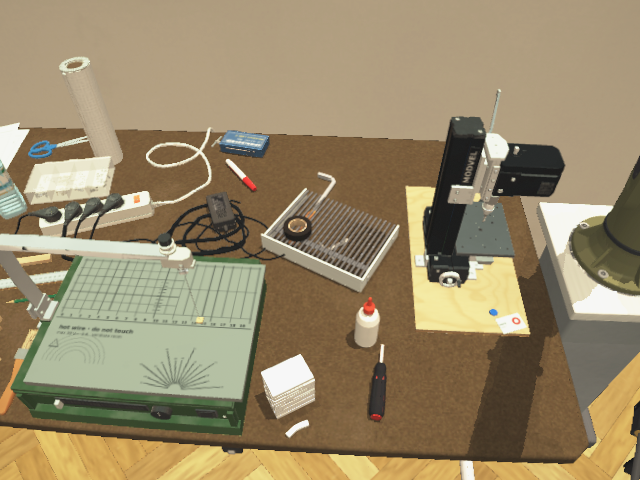

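View pics/side0.png

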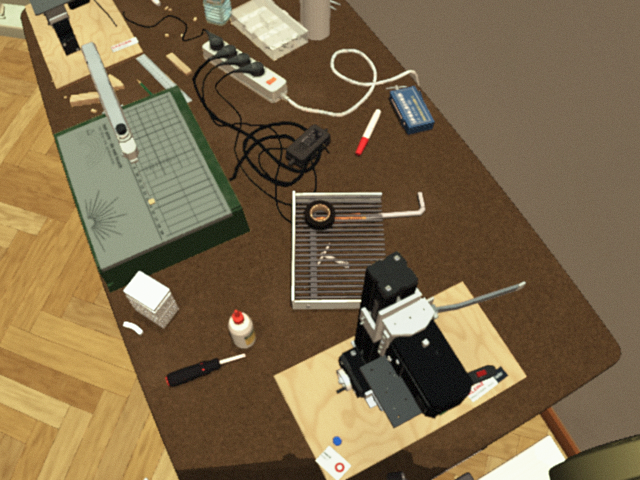

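The pictures show the rack at scene (330,235) and side (340,250). In the side view the hook's leg is at (421,203), with the rod running left to (383,215), and the tape at (320,214). The key shows through the slats at side (330,258), the glue bottle is at side (240,330), and the drill is just below the rack. I'll enlarge that area to get precise positions.

```bash
python3 - <<'E'
from h import *
a=cv2.imread("pics/side0.png")[180:320,280:440]; b=cv2.imread("pics/scene0.png")[165:295,255:405]
A=cv2.resize(a,(640,560),interpolation=cv2.INTER_CUBIC); cv2.imwrite("pics/sc.png",A)
cv2.imwrite("pics/bc.png",cv2.resize(b,(600,520),interpolation=cv2.INTER_CUBIC))
E
```

```text
(no output)
```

View pics/sc.png

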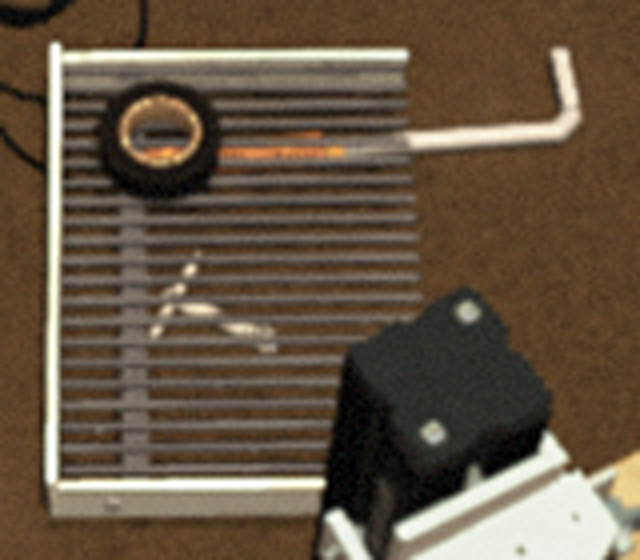

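```bash
python3 - <<'E'
from h import *
m=cam("side"); f=lambda X,Y,z: pt(m,280+X/4-.4,180+Y/4-.4,z)
P={}
for n,a in dict(backA=(52,45,.042),backB=(50,485,.042),frontA=(408,52,.034),bend=(570,128,.006),tip=(559,50,.01),rod=(410,140,.006),xb1=(195,257,.004),xb2=(155,335,.004),stemroot=(180,303,.004),head=(270,345,.004),tape=(160,130,.019)).items():
    P[n]=f(*a); print(n,P[n].round(4))
d=lambda a,b:np.linalg.norm((P[a]-P[b])[:2])
print("240",d("backA","backB"),"180",d("backA","frontA"),"47",d("bend","tip"),"56",d("xb1","xb2"),"stem",d("stemroot","head"))
print("glue",pt(m,242,345,0),pt(m,237,313,.13),"drill",pt(m,280+465/4,180+290/4,.3),px(m,[.475,-.18,.014]))
ms=cam("scene")
for n in P: print(n,px(ms,P[n]).round(0),end=" ")
E
```

```text
backA [0.7926 0.029  0.042 ]
backB [0.5765 0.1361 0.042 ]
frontA [ 0.7111 -0.1322  0.034 ]
bend [ 0.6475 -0.1951  0.006 ]
tip [ 0.6892 -0.214   0.01  ]
rod [ 0.679  -0.1175  0.006 ]
xb1 [0.6698 0.0116 0.004 ]
xb2 [0.6402 0.0493 0.004 ]
stemroot [0.6503 0.0303 0.004 ]
head [0.6096 0.0021 0.004 ]
tape [ 0.7355 -0.0028  0.019 ]
240 0.2411342894904315 180 0.18065059675348386 47 0.0457808516670345 56 0.047894636384325 stem 0.04943947468718168
glue [0.55629741 0.25040012 0.        ] [0.56221572 0.24069251 0.13      ] drill [0.4699038  0.01480743 0.3       ] [463.44564092 279.95958309]
backA [260. 234.] backB [362. 279.] frontA [306. 187.] bend [334. 180.] tip [318. 173.] rod [319. 201.] xb1 [319. 243.] xb2 [332. 256.] stemroot [328. 249.] head [347. 241.] tape [289. 232.]
```

View pics/bc.png

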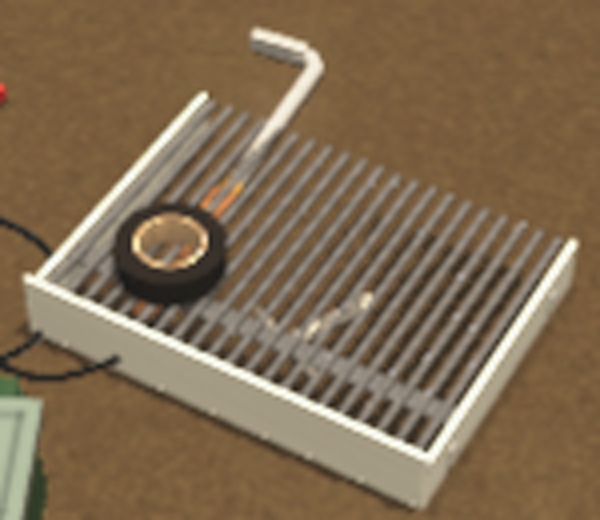

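```bash
python3 - <<'E'
from h import *
a,b=cam("side"),cam("scene")
def tri(p,q):
    A0,A1=pt(a,*p,0),pt(a,*p,.5);B0,B1=pt(b,*q,0),pt(b,*q,.5)
    u=(A1-A0);w=(B1-B0); s=np.linalg.lstsq(np.c_[u,-w],B0-A0,rcond=None)[0]
    X,Y=A0+u*s[0],B0+w*s[1]; return ((X+Y)/2).round(3),np.linalg.norm(X-Y).round(3)
print("coltop",tri((389,268),(467,122)))
print("rod tip",tri((523,285),(498,93)))
print("motor far end",tri((432,400),(560,165)))
print("bottle",tri((237,312),(369,302)))
print("bottle base",pt(b,367,341,0))
for y in (.1,0,-.1,-.18): print(px(b,[.475,y,.014]).round())
E
```

```text
coltop (array([0.43 , 0.058, 0.36 ]), np.float64(0.001))
rod tip (array([ 0.339, -0.108,  0.317]), np.float64(0.001))
motor far end (array([0.267, 0.083, 0.303]), np.float64(0.0))
bottle (array([0.569, 0.24 , 0.116]), np.float64(0.002))
bottle base [0.56389176 0.24801153 0.        ]
[411. 276.]
[409. 240.]
[407. 208.]
[405. 184.]
```

```bash
cat >> h.py <<'E'
def go(x,y,z,yaw,s=None):
    "yaw (deg): world heading of the tool's y axis, pointing down"
    s=s or ctrl.get_state(); R=Ro.from_rotvec(s["tool_rot"]); a=np.radians(yaw)
    G=Ro.from_matrix(np.array([[-np.sin(a),np.cos(a),0],[np.cos(a),np.sin(a),0],[0,0,-1]]).T)
    G=Ro.from_matrix(np.c_[[-np.sin(a),np.cos(a),0],[np.cos(a),np.sin(a),0],[0,0,-1]])
    print("travel",R.inv().apply(np.array([x,y,z])-s["position"]).round(4),"turn",(R.inv()*G).as_rotvec(degrees=True).round(2),"t",s["time"])
C=np.array([.644,.002]); RX=np.array([.447,.894]); RY=np.array([-.894,.447])
def w(x,y): return C+x*RX+y*RY
def r(p): d=np.array(p)[:2]-C; return np.array([d@RX,d@RY]).round(4)
E
sed -i '/^    G=Ro.from_matrix(np.array/d' h.py
python3 - <<'E'
from h import *
go(.62,.25,.27,20)
E
```

```text
travel [-0.4471 -0.1526 -0.0341] turn [-9.000e-02  4.000e-02  4.394e+01] t 0.1
```

>>> step_arm(
  commands=[
    {"travel": [-0.447, -0.153, -0.034], "turn": [0, 0, 40]},
    {"travel": [-0.447, -0.153, -0.034], "turn": [0, 0, 40]},
    {"travel": [-0.447, -0.153, -0.034], "turn": [0, 0, 40]},
    {"travel": [-0.447, -0.153, -0.034], "turn": [0, 0, 40]},
    {"travel": [-0.447, -0.153, -0.034], "turn": [0, 0, 40]},
  ],
  gripper=0.5,
)

```text
time: 0.6
position: [0.463, 0.406, 0.2543]
tool_rot: [-1.719, -2.63, 0.001]
ft_force: [0.1, 1.3, 0.1]
grip_width: 0.631
grip_force: 0.0
```

```bash
python3 - <<'E'
from h import *
s=ctrl.get_state(); print(s["position"],s["joint_positions"])
go(.62,.25,.27,20)
E
```

```text
[0.46299794 0.40601119 0.25434862] [-0.88260608  0.2385412   0.14358816  1.52169418 -0.03444176  1.38418388
 -0.32372911]
travel [-0.2059  0.0812 -0.0157] turn [-0.02  0.01  3.66] t 0.6
```

>>> step_arm(
  commands=[
    {"travel": [-0.21, 0.08, -0.02], "turn": [0, 0, 35]},
    {"travel": [-0.21, 0.08, -0.02], "turn": [0, 0, 35]},
    {"travel": [-0.21, 0.08, -0.02], "turn": [0, 0, 35]},
    {"travel": [-0.21, 0.08, -0.02], "turn": [0, 0, 35]},
    {"travel": [-0.21, 0.08, -0.02], "turn": [0, 0, 35]},
  ],
)

```text
time: 1.1
position: [0.6234, 0.2425, 0.2745]
tool_rot: [2.432, 1.983, -0.001]
ft_force: [0.5, -0.4, 0.2]
grip_width: 0.5
grip_force: 0.0
```

```bash
python3 - <<'E'
from h import *
s=ctrl.get_state(); print(s["position"],s["joint_positions"])
go(.663,-.158,.17,-22)
E
```

```text
[0.62342497 0.24251165 0.27449406] [-0.66504904  0.3545562   0.3392619   1.3534155  -0.11309269  1.45263945
 -0.53491049]
travel [-0.384   0.1192  0.1058] turn [ 0.14  0.15 10.38] t 1.1
```

>>> step_arm(
  commands=[
    {"travel": [-0.384, 0.119, 0.06], "turn": [0, 0, 10.4]},
    {"travel": [-0.384, 0.119, 0.06], "turn": [0, 0, 10.4]},
    {"travel": [-0.384, 0.119, 0.06], "turn": [0, 0, 10.4]},
    {"travel": [-0.384, 0.119, 0.06], "turn": [0, 0, 10.4]},
    {"travel": [-0.384, 0.119, 0.06], "turn": [0, 0, 10.4]},
  ],
)

```text
time: 1.6
position: [0.6466, 0.0006, 0.2369]
tool_rot: [-2.596, -1.769, 0.0]
ft_force: [0.6, -0.1, -0.1]
grip_width: 0.501
grip_force: 0.0
```

```bash
python3 - <<'E'
from h import *
s=ctrl.get_state(); print(s["position"],s["joint_positions"])
go(.663,-.158,.17,-22)
E
```

```text
[6.46589899e-01 6.29577871e-04 2.36937104e-01] [-0.40599011  0.33014469  0.46602077  1.47593618 -0.14931757  1.37123235
 -0.30617266]
travel [-0.1417  0.0733  0.0669] turn [-0.03  0.    0.56] t 1.6
```

>>> step_arm(
  commands=[
    {"travel": [-0.142, 0.073, 0.067], "turn": [0, 0, 0.5]},
    {"travel": [-0.142, 0.073, 0.067], "turn": [0, 0, 0.5]},
    {"travel": [-0.142, 0.073, 0.067], "turn": [0, 0, 0.5]},
    {"travel": [-0.142, 0.073, 0.067], "turn": [0, 0, 0.5]},
    {"travel": [-0.142, 0.073, 0.067], "turn": [0, 0, 0.5]},
  ],
)

```text
time: 2.1
position: [0.6605, -0.1623, 0.1681]
tool_rot: [-2.61, -1.748, 0.008]
ft_force: [0.4, -1.0, 0.4]
grip_width: 0.505
grip_force: 0.0
```

```bash
python3 - <<'E'
from h import *
m,im=save("wrist","w1.png")
s=ctrl.get_state(); print(s["position"],s["joint_positions"])
for p in [(.6475,-.195,.006),(.689,-.214,.006),(.679,-.1175,.006),(.711,-.132,.034),(*w(-.09,.12),.034),(.654,.031,.004)]: print(p,px(m,p).round())
E
```

```text
[ 0.66161986 -0.1587138   0.1691455 ] [-0.18094897  0.4544063   0.51206581  1.46862054 -0.22523123  1.28008506
 -0.03448901]
(0.6475, -0.195, 0.006) [329. 261.]
(0.689, -0.214, 0.006) [385. 264.]
(0.679, -0.1175, 0.006) [328. 157.]
(0.711, -0.132, 0.034) [379. 163.]
(np.float64(0.49649000000000004), np.float64(-0.024820000000000002), 0.034) [ 37. 140.]
(0.654, 0.031, 0.004) [213. -29.]
```

View pics/w1.png

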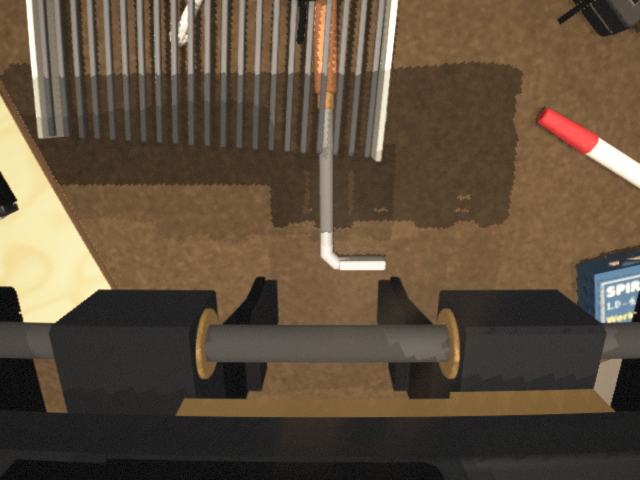

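The wrist view agrees with the model: bend at (328,260), leg tip at (385,265), and rod meeting the rack at (326,155). I'll take the rod's heading from this view and go for the grasp.

```bash
python3 - <<'E'
from h import *
m=cam("wrist")
a,b=pt(m,325.5,165,.006),pt(m,327,240,.006); print(a,b,np.degrees(np.arctan2(*(b-a)[1::-1])))
c=pt(m,329,262,.006); print("bend",c,r(c),"tip",pt(m,384,265,.012),r(pt(m,379,160,.034)),r(pt(m,38,136,.034)))
d=(a-b)/np.linalg.norm(a-b); g=c+.045*d; print(g,np.degrees(np.arctan2(d[1],d[0])))
go(g[0],g[1],.016,np.degrees(np.arctan2(d[1],d[0]))-90)
E
```

```text
[ 0.67611862 -0.11844381  0.006     ] [ 0.65462574 -0.17406802  0.006     ] -111.12624781900757
bend [ 0.64906089 -0.19199165  0.006     ] [-0.1712 -0.0912] tip [ 0.68967567 -0.20897658  0.012     ] [-0.084  -0.1191] [-0.084   0.1199]
[ 0.66527997 -0.15001617  0.006     ] 68.87375218099244
travel [0.0096 0.0005 0.1531] turn [-0.14  0.08 -1.07] t 2.15
```

>>> step_arm(
  commands=[
    {"travel": [0.009, 0, 0.05], "turn": [0, 0, -1]},
    {"travel": [0.009, 0, 0.1], "turn": [0, 0, -1]},
    {"travel": [0.009, 0, 0.14], "turn": [0, 0, -1]},
    {"travel": [0.009, 0, 0.153], "turn": [0, 0, -1]},
    {"travel": [0.009, 0, 0.153], "turn": [0, 0, -1]},
  ],
)

```text
time: 2.65
position: [0.666, -0.1453, 0.0175]
tool_rot: [-2.584, -1.782, 0.001]
ft_force: [0.2, 0.1, 0.3]
grip_width: 0.496
grip_force: 0.0
```

>>> step_arm(
  commands=[
    {"travel": [0, 0, 0], "turn": [0, 0, 0]},
    {"travel": [0, 0, 0], "turn": [0, 0, 0]},
    {"travel": [0, 0, 0], "turn": [0, 0, 0]},
    {"travel": [0, 0, 0], "turn": [0, 0, 0]},
    {"travel": [0, 0, 0], "turn": [0, 0, 0]},
  ],
  gripper=0,
  force=40,
)

```text
time: 3.15
position: [0.6664, -0.148, 0.0179]
tool_rot: [2.588, 1.78, 0.001]
ft_force: [0.1, 0.2, 0.5]
grip_width: 0.128
grip_force: 0.0
```

```bash
python3 - <<'E'
from h import *
s=ctrl.get_state(); print(s["position"],s["grip_width"]*87)
p=s["position"][:2]+.17*np.array([-.375,-.927]); print(p); go(*p,.018,-21.5)
E
```

```text
[ 0.66643647 -0.14801581  0.0179387 ] 11.172653222133421
[ 0.60268647 -0.30560581]
travel [-1.7e-01 -3.2e-03 -1.0e-04] turn [ 0.02 -0.02  0.54] t 3.15
```

>>> step_arm(
  commands=[
    {"travel": [0, 0, 0.001], "turn": [0, 0, 0]},
    {"travel": [0, 0, 0.001], "turn": [0, 0, 0]},
  ],
)

```text
time: 3.35
position: [0.6664, -0.1481, 0.0177]
tool_rot: [-2.588, -1.78, -0.001]
ft_force: [-1.2, 0.8, 6.0]
grip_width: 0.102
grip_force: 40.0
```

>>> step_arm(
  commands=[
    {"travel": [-0.02, 0, 0], "turn": [0, 0, 0]},
    {"travel": [-0.05, 0, 0], "turn": [0, 0, 0]},
    {"travel": [-0.08, 0, 0], "turn": [0, 0, 0]},
    {"travel": [-0.11, 0, 0], "turn": [0, 0, 0]},
    {"travel": [-0.14, 0, 0], "turn": [0, 0, 0]},
  ],
)

```text
time: 3.85
position: [0.6173, -0.2787, 0.0177]
tool_rot: [2.587, 1.781, 0.005]
ft_force: [0.3, 2.5, 4.0]
grip_width: 0.099
grip_force: 40.0
```

>>> step_arm(
  commands=[
    {"travel": [-0.02, 0, 0], "turn": [0, 0, 0]},
    {"travel": [-0.035, 0, 0], "turn": [0, 0, 0]},
    {"travel": [-0.035, 0, 0], "turn": [0, 0, 0]},
  ],
)

```text
time: 4.15
position: [0.6029, -0.3151, 0.0177]
tool_rot: [2.589, 1.774, -0.001]
ft_force: [-1.6, -3.6, 5.8]
grip_width: 0.099
grip_force: 40.0
```

```bash
python3 - <<'E'
from h import *
m,im=save("side","s2.png")
s=ctrl.get_state(); print(s["position"],s["grip_width"]*87,s["ft_force"],s["grip_force"],s["joint_positions"])
cv2.imwrite("pics/s2c.png",cv2.resize(im[150:330,280:520,::-1],(800,600)))
go(.603,-.31,.017,-66)
E
```

```text
[ 0.6033371  -0.31440355  0.01767619] 9.026990182453956 [-1.77915305 -2.27190996  6.35066315] 40.0016587972641 [ 0.07706664  0.59762587  0.48825949  1.59857848 -0.31161206  1.02149832
  0.28888765]
travel [ 0.004  -0.0019  0.0007] turn [ 0.18  0.11 44.92] t 4.2
```

View pics/s2c.png

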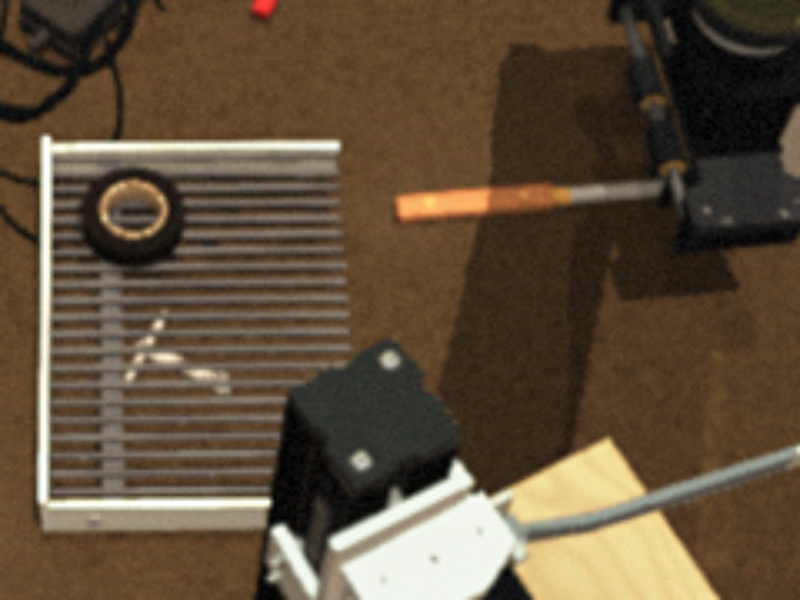

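>>> step_arm(
  commands=[
    {"travel": [0, 0, -0.001], "turn": [0, 0, 6]},
    {"travel": [0, 0, -0.001], "turn": [0, 0, 13]},
    {"travel": [0, 0, -0.001], "turn": [0, 0, 20]},
    {"travel": [0, 0, -0.001], "turn": [0, 0, 27]},
    {"travel": [0, 0, -0.001], "turn": [0, 0, 34]},
  ],
)

```text
time: 4.7
position: [0.6048, -0.3101, 0.0177]
tool_rot: [2.997, 0.942, 0.001]
ft_force: [-0.6, 0.9, 3.3]
grip_width: 0.101
grip_force: 40.1
```

```bash
python3 - <<'E'
from h import *
s=ctrl.get_state(); print(s["position"],s["ft_force"],s["joint_positions"])
go(.585,-.25,.0177,-90)
E
```

```text
[ 0.60475662 -0.3100697   0.01774186] [-0.61386623  0.91158328  3.30406233] [-0.01473086  0.62716771  0.61161304  1.60212645 -0.40191689  1.04034477
 -0.24852395]
travel [ 0.0182 -0.0606  0.    ] turn [ 0.   -0.04 34.89] t 4.7
```

>>> step_arm(
  commands=[
    {"travel": [0.004, -0.012, 0], "turn": [0, 0, 7]},
    {"travel": [0.008, -0.024, 0], "turn": [0, 0, 14]},
    {"travel": [0.012, -0.036, 0], "turn": [0, 0, 21]},
    {"travel": [0.016, -0.048, 0], "turn": [0, 0, 28]},
    {"travel": [0.018, -0.06, 0], "turn": [0, 0, 35]},
  ],
)

```text
time: 5.2
position: [0.5851, -0.2508, 0.0178]
tool_rot: [3.141, -0.004, 0.002]
ft_force: [2.6, -0.7, 1.8]
grip_width: 0.102
grip_force: 40.0
```

```bash
python3 - <<'E'
from h import *
s=ctrl.get_state(); print(s["position"],s["ft_force"],w(-.19,-.01))
go(*w(-.19,-.01),.0177,-113)
E
```

```text
[ 0.58511863 -0.25082126  0.01775658] [ 2.64783793 -0.71168086  1.84087132] [ 0.56801 -0.17233]
travel [-0.0173 -0.0784 -0.    ] turn [ 0.04 -0.1  22.86] t 5.2
```

>>> step_arm(
  commands=[
    {"travel": [-0.004, -0.015, 0], "turn": [0, 0, 6]},
    {"travel": [-0.008, -0.03, 0], "turn": [0, 0, 12]},
    {"travel": [-0.012, -0.045, 0], "turn": [0, 0, 18]},
    {"travel": [-0.015, -0.06, 0], "turn": [0, 0, 23]},
    {"travel": [-0.015, -0.06, 0], "turn": [0, 0, 23]},
  ],
)

```text
time: 5.7
position: [0.5693, -0.1887, 0.0177]
tool_rot: [-3.078, 0.621, 0.002]
ft_force: [-0.3, 2.5, 5.4]
grip_width: 0.098
grip_force: 40.0
```

>>> step_arm(
  commands=[
    {"travel": [0, 0, 0], "turn": [0, 0, 0]},
    {"travel": [0, 0, 0], "turn": [0, 0, 0]},
    {"travel": [0, 0, 0], "turn": [0, 0, 0]},
  ],
  gripper=0.5,
)

```text
time: 6.0
position: [0.5687, -0.1915, 0.0171]
tool_rot: [3.079, -0.624, -0.001]
ft_force: [0.1, 0.2, -0.4]
grip_width: 0.287
grip_force: 0.0
```

>>> step_arm(
  commands=[
    {"travel": [0, 0, -0.04], "turn": [0, 0, 0]},
    {"travel": [0, 0, -0.09], "turn": [0, 0, 0]},
    {"travel": [0, 0, -0.14], "turn": [0, 0, 0]},
    {"travel": [0, 0, -0.15], "turn": [0, 0, 0]},
  ],
)

```text
time: 6.4
position: [0.5717, -0.1941, 0.1733]
tool_rot: [3.078, -0.626, 0.014]
ft_force: [0.7, -0.5, -1.1]
grip_width: 0.497
grip_force: 0.0
```

```bash
python3 - <<'E'
from h import *
s=ctrl.get_state(); print(s["position"],Ro.from_rotvec(s["tool_rot"]).as_matrix()[:,1],s["joint_positions"])
m,im=save("side","s3.png"); np.save("m3.npy",0)
cv2.imwrite("pics/s3c.png",cv2.resize(im[150:330,280:520,::-1],(800,600)))
g=np.array([s["position"][0],s["position"][1]]); print("pred bend",g+.045*np.array([-.92,.39]))
print("handle mid",g+.135*np.array([.92,-.39]))
go(.68,-.24,.15,67)
E
```

```text
[ 0.57169115 -0.19405617  0.1733166 ] [-0.39064077 -0.92054169 -0.00167084] [-0.51170813  0.37524374  0.98831793  1.69112549 -0.3311055   1.24507477
 -1.42240384]
pred bend [ 0.53029115 -0.17650617]
handle mid [ 0.69589115 -0.24670617]
travel [0.118  0.0005 0.0232] turn [   0.68   -0.18 -179.97] t 6.45
```

View pics/s3c.png

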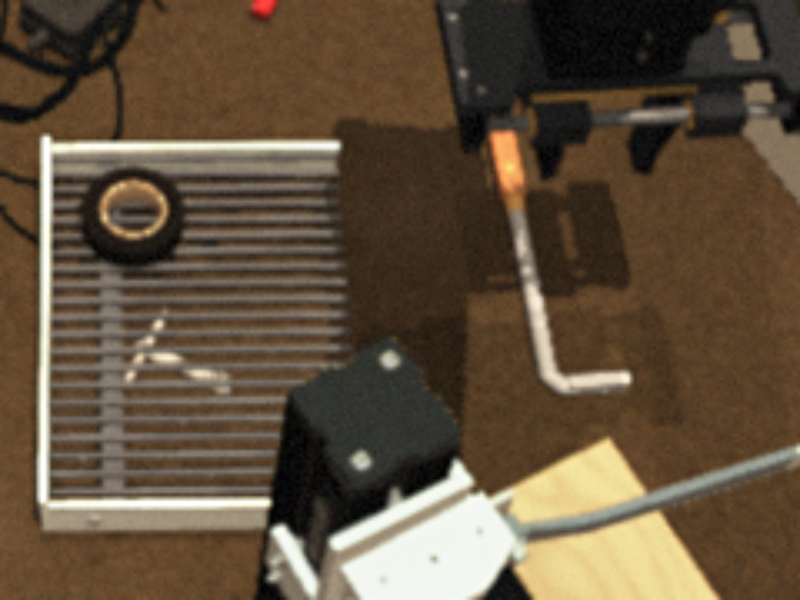

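The hook lies crosswise in front of the rack: bend at crop (556,382), leg tip (628,379), and ferrule (516,208). I'll compute its pose and turn the tool a half turn so that the handle can be taken with room to turn on.

```bash
python3 - <<'E'
from h import *
m=cam("side"); f=lambda X,Y,z: pt(m,280+X*.3-.35,150+Y*.3-.35,z)
b,fe,t=f(554,383,.006),f(516,208,.008),f(628,379,.008)
d=(fe-b)[:2]; print(b,fe,t,np.linalg.norm(d),np.degrees(np.arctan2(d[1],d[0]))); d/=np.linalg.norm(d)
o=b[:2]+.18*d; print("handle",o,r(o),"bend",r(b))
E
```

```text
[ 0.52178771 -0.17131557  0.006     ] [ 0.63392568 -0.21648485  0.008     ] [ 0.50272216 -0.21145452  0.008     ] 0.12089329102411189 -21.93962373285952
handle [ 0.68875176 -0.23856885] [-0.1951 -0.1475] bend [-0.2096  0.0318]
```

>>> step_arm(
  commands=[
    {"travel": [0.03, 0, 0], "turn": [0, 0, -40]},
    {"travel": [0.06, 0, 0], "turn": [0, 0, -40]},
    {"travel": [0.09, 0, 0.01], "turn": [0, 0, -40]},
    {"travel": [0.118, 0, 0.02], "turn": [0, 0, -40]},
    {"travel": [0.118, 0, 0.02], "turn": [0, 0, -40]},
  ],
  gripper=0.6,
)

```text
time: 6.95
position: [0.678, -0.2385, 0.1422]
tool_rot: [-3.105, -0.473, 0.008]
ft_force: [-0.8, 0.4, 0.2]
grip_width: 0.594
grip_force: 0.0
```

>>> step_arm(
  commands=[
    {"travel": [0, 0, 0], "turn": [0, 0, -42]},
    {"travel": [0, 0, 0], "turn": [0, 0, -42]},
    {"travel": [0, 0, 0], "turn": [0, 0, -42]},
    {"travel": [0, 0, 0], "turn": [0, 0, -42]},
    {"travel": [0, 0, 0], "turn": [0, 0, -42]},
  ],
)

```text
time: 7.45
position: [0.6766, -0.2377, 0.1449]
tool_rot: [-2.727, -1.554, 0.003]
ft_force: [-0.3, 0.8, 0.1]
grip_width: 0.6
grip_force: 0.0
```

>>> step_arm(
  commands=[
    {"travel": [0, 0, 0], "turn": [0, 0, -42]},
    {"travel": [0, 0, 0], "turn": [0, 0, -42]},
    {"travel": [0, 0, 0], "turn": [0, 0, -42]},
    {"travel": [0, 0, 0], "turn": [0, 0, -42]},
    {"travel": [0, 0, 0], "turn": [0, 0, -42]},
  ],
)

```text
time: 7.95
position: [0.6766, -0.2376, 0.1449]
tool_rot: [-1.988, -2.428, 0.001]
ft_force: [-0.3, -0.7, 0.6]
grip_width: 0.602
grip_force: 0.0
```

```bash
python3 - <<'E'
from h import *
s=ctrl.get_state(); print(s["position"],s["joint_positions"])
go(.69,-.24,.1,67)
E
```

```text
[ 0.67655073 -0.23763752  0.14490636] [-0.01563212  0.54390604  0.45883618  1.3845407  -0.24236486  1.27229813
  0.65620949]
travel [-0.0051  0.0128  0.0449] turn [ -0.09  -0.19 -55.63] t 7.95
```

>>> step_arm(
  commands=[
    {"travel": [0, 0, 0], "turn": [0, 0, -42]},
    {"travel": [0, 0, 0], "turn": [0, 0, -42]},
    {"travel": [0, 0, 0], "turn": [0, 0, -42]},
    {"travel": [0, 0, 0], "turn": [0, 0, -42]},
    {"travel": [0, 0, 0], "turn": [0, 0, -42]},
  ],
)

```text
time: 8.45
position: [0.6765, -0.2376, 0.1449]
tool_rot: [-0.986, -2.979, -0.001]
ft_force: [-0.4, 0.2, -0.6]
grip_width: 0.599
grip_force: 0.0
```

```bash
python3 - <<'E'
from h import *
go(.698,-.242,.10,68)
E
```

```text
travel [-0.02    0.0093  0.0448] turn [-1.000e-02 -2.100e-01 -1.462e+01] t 8.45
```

>>> step_arm(
  commands=[
    {"travel": [-0.02, 0.009, 0.02], "turn": [0, 0, -14.6]},
    {"travel": [-0.02, 0.009, 0.045], "turn": [0, 0, -14.6]},
    {"travel": [-0.02, 0.009, 0.045], "turn": [0, 0, -14.6]},
  ],
)

```text
time: 8.75
position: [0.6955, -0.2415, 0.0956]
tool_rot: [-0.607, -3.072, -0.003]
ft_force: [-0.9, 0.2, -1.2]
grip_width: 0.601
grip_force: 0.0
```

```bash
python3 - <<'E'
from h import *
s=ctrl.get_state(); print(s["position"],s["joint_positions"])
m,im=save("wrist","w4.png"); print(px(m,[.689,-.2386,.012]))
E
```

```text
[ 0.69551787 -0.24146548  0.09561953] [ 0.11984874  0.60398068  0.26512921  1.35831679 -0.16020123  1.21106937
  1.57896693]
[326.20968373 240.35293577]
```

View pics/w4.png

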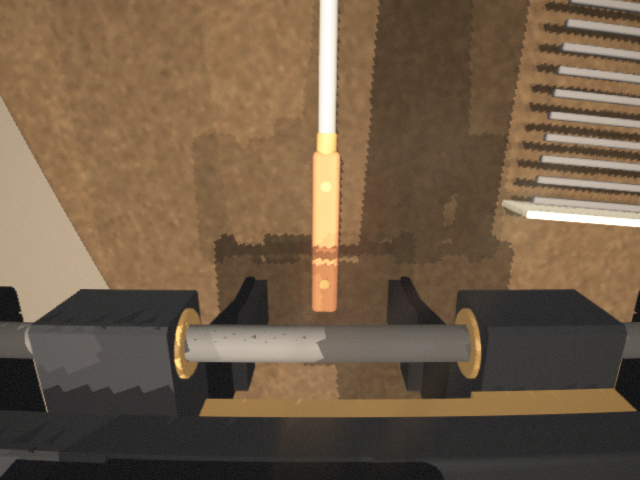

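The handle runs from (326,150) to its butt at (324,310), well aligned with the tool.

```bash
python3 - <<'E'
from h import *
m=cam("wrist"); a,b=pt(m,326.5,152,.011),pt(m,324.5,308,.011); d=(a-b)[:2]; L=np.linalg.norm(d); d/=L
h=np.degrees(np.arctan2(d[1],d[0])); o=(a+b)[:2]/2; g=o-.01*d
print(a,b,L,h,o,g); go(*g,.0165,h-90)
E
```

```text
[ 0.64254166 -0.21925513  0.011     ] [ 0.73217636 -0.25785842  0.011     ] 0.09759402557123906 156.69974119042956 [ 0.68735901 -0.23855678] [ 0.69654346 -0.24251227]
travel [-0.0009 -0.0004  0.0817] turn [-0.01 -0.45  0.8 ] t 8.8
```

>>> step_arm(
  commands=[
    {"travel": [-0.001, 0, 0.04], "turn": [0, 0, 0.8]},
    {"travel": [-0.001, 0, 0.07], "turn": [0, 0, 0.8]},
    {"travel": [-0.001, 0, 0.08], "turn": [0, 0, 0.8]},
    {"travel": [-0.001, 0, 0.08], "turn": [0, 0, 0.8]},
  ],
)

```text
time: 9.2
position: [0.6987, -0.2428, 0.0213]
tool_rot: [-0.632, -3.074, -0.001]
ft_force: [0.6, -0.8, 0.3]
grip_width: 0.6
grip_force: 0.0
```

>>> step_arm(
  commands=[
    {"travel": [0, 0, 0], "turn": [0, 0, 0]},
    {"travel": [0, 0, 0], "turn": [0, 0, 0]},
    {"travel": [0, 0, 0], "turn": [0, 0, 0]},
    {"travel": [0, 0, 0], "turn": [0, 0, 0]},
    {"travel": [0, 0, 0], "turn": [0, 0, 0]},
  ],
  gripper=0,
  force=40,
)

```text
time: 9.7
position: [0.7002, -0.2433, 0.0233]
tool_rot: [0.63, 3.077, 0.0]
ft_force: [-0.3, -0.4, -0.3]
grip_width: 0.23
grip_force: 0.0
```

>>> step_arm(
  commands=[
    {"travel": [0, 0, 0], "turn": [0, 0, 0]},
    {"travel": [0, 0, 0], "turn": [0, 0, 0]},
  ],
)

```text
time: 9.9
position: [0.7, -0.2434, 0.0228]
tool_rot: [0.631, 3.077, -0.0]
ft_force: [-0.6, -0.0, 0.5]
grip_width: 0.168
grip_force: 40.0
```

```bash
python3 - <<'E'
from h import *
s=ctrl.get_state(); print(s["position"],s["grip_width"]*87,s["joint_positions"])
# final approach pose: hook x along rack x, bend at rack (-.11,-.075); grip at hook x=-.01
for b in [(-.12,-.075),(.055,-.075),(.055,-.03)]:
    print(b,w(b[0]-.19,b[1]))
go(.66,-.30,.018,20)
E
```

```text
[ 0.70003053 -0.24340931  0.02283952] 14.605918419961615 [ 0.12470184  0.67306298  0.25611667  1.40604255 -0.17953476  1.0848497
  1.57768935]
(-0.12, -0.075) [ 0.57248  -0.308665]
(0.055, -0.075) [ 0.650705 -0.152215]
(0.055, -0.03) [ 0.610475 -0.1321  ]
travel [ 0.0145 -0.0678  0.0048] turn [1.000e-02 2.000e-02 4.684e+01] t 9.9
```

>>> step_arm(
  commands=[
    {"travel": [0, 0, 0], "turn": [0, 0, 0]},
    {"travel": [0, 0, 0.005], "turn": [0, 0, 0]},
    {"travel": [0, 0, 0.0055], "turn": [0, 0, 0]},
  ],
  gripper=0.3,
)

```text
time: 10.2
position: [0.6993, -0.2429, 0.016]
tool_rot: [-0.63, -3.076, -0.001]
ft_force: [0.5, 0.4, -0.3]
grip_width: 0.285
grip_force: 0.0
```

>>> step_arm(
  commands=[
    {"travel": [0, 0, 0], "turn": [0, 0, 0]},
    {"travel": [0, 0, 0], "turn": [0, 0, 0]},
    {"travel": [0, 0, 0], "turn": [0, 0, 0]},
    {"travel": [0, 0, 0], "turn": [0, 0, 0]},
  ],
  gripper=0,
  force=50,
)

```text
time: 10.6
position: [0.6999, -0.2432, 0.0171]
tool_rot: [-0.631, -3.078, -0.0]
ft_force: [0.3, 0.2, -1.5]
grip_width: 0.176
grip_force: 50.0
```

```bash
python3 - <<'E'
from h import *
s=ctrl.get_state(); print(s["position"],s["grip_width"]*87,s["grip_force"],s["joint_positions"])
go(.66,-.30,.018,26)
E
```

```text
[ 0.69987599 -0.24317802  0.01706114] 15.324989275718531 49.97624158859253 [ 0.12532113  0.67895036  0.25483384  1.40918553 -0.18100847  1.07640586
  1.57856082]
travel [ 0.0143 -0.0679 -0.0009] turn [ 1.000e-02 -1.000e-02  4.084e+01] t 10.6
```

>>> step_arm(
  commands=[
    {"travel": [0.003, -0.015, -0.001], "turn": [0, 0, 6]},
    {"travel": [0.006, -0.03, -0.001], "turn": [0, 0, 13]},
    {"travel": [0.009, -0.045, -0.001], "turn": [0, 0, 20]},
    {"travel": [0.012, -0.06, -0.001], "turn": [0, 0, 27]},
    {"travel": [0.014, -0.068, -0.001], "turn": [0, 0, 34]},
  ],
)

```text
time: 11.1
position: [0.659, -0.3023, 0.0181]
tool_rot: [1.512, 2.754, -0.002]
ft_force: [1.0, -0.3, -0.6]
grip_width: 0.175
grip_force: 50.0
```

```bash
python3 - <<'E'
from h import *
s=ctrl.get_state(); print(s["position"],s["ft_force"])
go(.62,-.315,.018,0)
E
```

```text
[ 0.65904428 -0.3022852   0.01814923] [ 0.95041059 -0.32756051 -0.61416775]
travel [ 0.0102 -0.0398  0.0002] turn [-0.05  0.05 32.45] t 11.1
```

>>> step_arm(
  commands=[
    {"travel": [0.002, -0.008, 0], "turn": [0, 0, 7]},
    {"travel": [0.004, -0.016, 0], "turn": [0, 0, 14]},
    {"travel": [0.006, -0.024, 0], "turn": [0, 0, 21]},
    {"travel": [0.008, -0.032, 0], "turn": [0, 0, 28]},
    {"travel": [0.01, -0.04, 0], "turn": [0, 0, 34]},
  ],
)

```text
time: 11.6
position: [0.6209, -0.3135, 0.018]
tool_rot: [-2.249, -2.194, -0.0]
ft_force: [-0.8, -0.8, -0.7]
grip_width: 0.177
grip_force: 50.0
```

```bash
python3 - <<'E'
from h import *
s=ctrl.get_state(); print(s["position"],s["ft_force"])
go(*w(-.315,-.078),.018,-26.6)
E
```

```text
[ 0.62093384 -0.31352202  0.01804012] [-0.75087648 -0.84006009 -0.71438714]
travel [-0.0021 -0.048   0.    ] turn [-0.000e+00 -1.000e-02  2.519e+01] t 11.6
```

>>> step_arm(
  commands=[
    {"travel": [0, -0.012, 0], "turn": [0, 0, 6]},
    {"travel": [-0.001, -0.024, 0], "turn": [0, 0, 12]},
    {"travel": [-0.001, -0.036, 0], "turn": [0, 0, 18]},
    {"travel": [-0.002, -0.048, 0], "turn": [0, 0, 25]},
    {"travel": [-0.002, -0.048, 0], "turn": [0, 0, 25]},
  ],
)

```text
time: 12.1
position: [0.5715, -0.3151, 0.018]
tool_rot: [-2.667, -1.658, 0.002]
ft_force: [-1.5, -0.6, -0.7]
grip_width: 0.169
grip_force: 50.0
```

```bash
python3 - <<'E'
from h import *
s=ctrl.get_state(); print(s["position"],s["ft_force"],s["joint_positions"])
m,im=save("side","s5.png")
cv2.imwrite("pics/s5c.png",cv2.resize(im[150:330,280:520,::-1],(800,600)))
go(*w(.055-.19,-.078),.018,-26.6)
E
```

```text
[ 0.571537   -0.31511112  0.01799493] [-1.50761047 -0.64825818 -0.72870841] [-0.01933176  0.58180666  0.63262078  1.67585653 -0.39161761  1.0151091
  0.2866914 ]
travel [0.1802 0.0016 0.0002] turn [-0.    0.01  0.54] t 12.15
```

View pics/s5c.png

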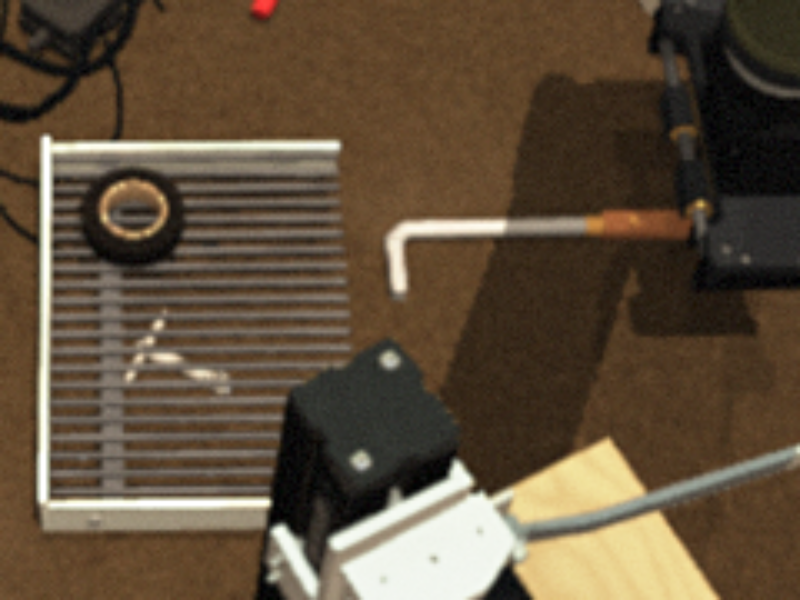

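The hook is now in line with the rack: bend at crop (395,230), leg tip (400,295). The key's bar runs from (165,315) to (128,380) and its head is at (225,388), so the leg can pass with about 12 mm to spare.

```bash
python3 - <<'E'
from h import *
m=cam("side"); f=lambda X,Y,z=.006: r(pt(m,280+X*.3-.35,150+Y*.3-.35,z))
print("bend",f(394,230),"tip",f(399,296,.01),"rod far",f(590,226),"bar-",f(165,315),"bar+",f(127,382),"head",f(226,390),"grip",r(ctrl.get_state()["position"]))
E
```

```text
bend [-0.1229 -0.0747] tip [-0.1215 -0.0259] rod far [-0.2453 -0.0765] bar- [ 0.0186 -0.0169] bar+ [0.0418 0.0275] head [-0.0158  0.0335] grip [-0.315 -0.078]
```

>>> step_arm(
  commands=[
    {"travel": [0.035, 0.001, 0], "turn": [0, 0, 0.5]},
    {"travel": [0.07, 0.001, 0], "turn": [0, 0, 0.5]},
    {"travel": [0.105, 0.001, 0], "turn": [0, 0, 0.5]},
    {"travel": [0.14, 0.002, 0], "turn": [0, 0, 0.5]},
    {"travel": [0.17, 0.002, 0], "turn": [0, 0, 0.5]},
  ],
)

```text
time: 12.65
position: [0.652, -0.1599, 0.0182]
tool_rot: [-2.669, -1.657, -0.002]
ft_force: [-0.0, 0.4, -1.1]
grip_width: 0.177
grip_force: 50.0
```

```bash
python3 - <<'E'
from h import *
s=ctrl.get_state(); print(s["position"],s["ft_force"],r(s["position"]))
go(*w(-.132,-.078),.018,-26.6)
E
```

```text
[ 0.65197766 -0.15986825  0.01816273] [-0.03923417  0.35676781 -1.09526414] [-0.1411 -0.0795]
travel [ 0.0093 -0.0015  0.0002] turn [ 0.04 -0.08  0.25] t 12.65
```

>>> step_arm(
  commands=[
    {"travel": [0.009, 0, 0], "turn": [0, 0, 0]},
    {"travel": [0.009, -0.01, 0], "turn": [0, 0, 0]},
    {"travel": [0.009, -0.022, 0], "turn": [0, 0, 0]},
    {"travel": [0.009, -0.034, 0], "turn": [0, 0, 0]},
    {"travel": [0.009, -0.043, 0], "turn": [0, 0, 0]},
  ],
)

```text
time: 13.15
position: [0.6136, -0.1374, 0.0181]
tool_rot: [2.675, 1.647, -0.002]
ft_force: [0.4, -0.8, -1.2]
grip_width: 0.176
grip_force: 50.0
```

```bash
python3 - <<'E'
from h import *
s=ctrl.get_state(); print(s["position"],s["ft_force"],r(s["position"]))
m,im=save("side","s6.png")
cv2.imwrite("pics/s6c.png",cv2.resize(im[150:330,280:520,::-1],(800,600)))
E
```

```text
[ 0.6135674  -0.13737058  0.01809339] [ 0.3876697  -0.77819938 -1.19199109] [-0.1382 -0.0351]
```

View pics/s6c.png

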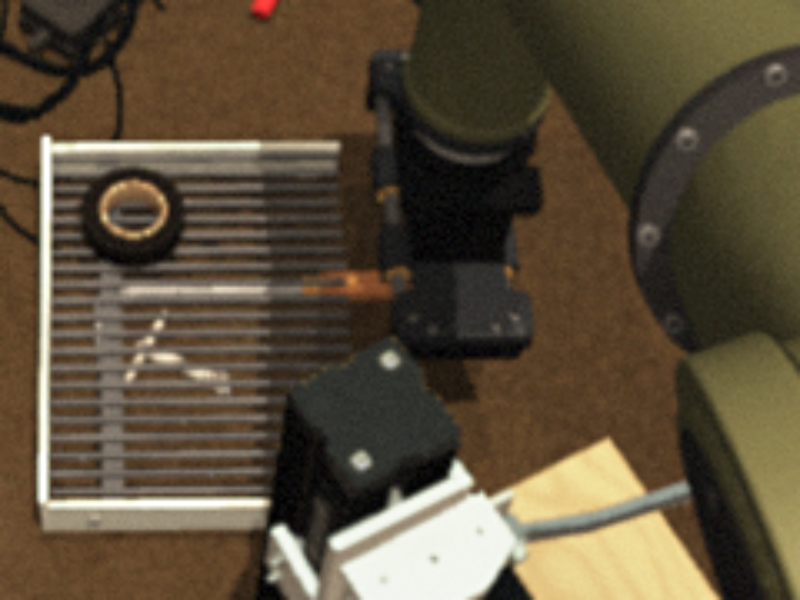

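The rod lies at crop row 292 under the rack, the leg is at about column 105 behind the key's bar, and the bar's near end is at (165,315). A little more sideways, then pull.

>>> step_arm(
  commands=[
    {"travel": [0, -0.005, 0], "turn": [0, 0, 0]},
    {"travel": [-0.015, -0.005, 0], "turn": [0, 0, 0]},
    {"travel": [-0.03, -0.005, 0], "turn": [0, 0, 0]},
    {"travel": [-0.045, -0.005, 0], "turn": [0, 0, 0]},
    {"travel": [-0.06, -0.005, 0], "turn": [0, 0, 0]},
  ],
)

```text
time: 13.7
position: [0.5833, -0.1894, 0.0182]
tool_rot: [2.675, 1.647, -0.0]
ft_force: [0.4, -0.5, -1.0]
grip_width: 0.177
grip_force: 50.0
```

```bash
python3 - <<'E'
from h import *
s=ctrl.get_state(); print(s["position"],s["ft_force"],r(s["position"]))
m,im=save("side","s7.png")
cv2.imwrite("pics/s7c.png",cv2.resize(im[150:330,280:520,::-1],(800,600)))
go(*w(-.268,-.032),.018,-26.6)
E
```

```text
[ 0.58329627 -0.18935496  0.01819278] [ 0.38202207 -0.48674996 -0.98319148] [-0.1982 -0.0313]
travel [-0.0658  0.0012  0.0005] turn [ 0.02  0.16 -0.35] t 13.75
```

View pics/s7c.png

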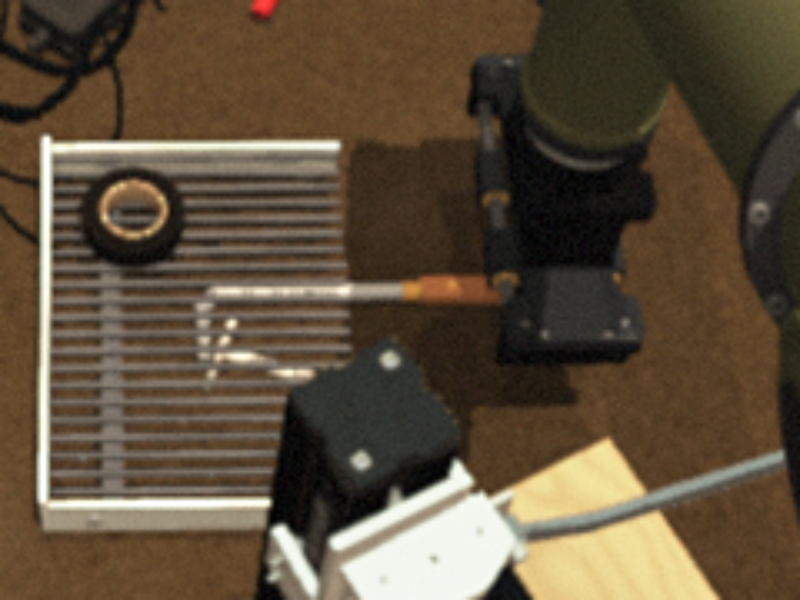

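That is one picture more than the ten allowed (11 viewed), so from here I work from numbers only. It shows the leg at crop (203,300)-(205,360) behind the bar, which runs (235,322)-(210,385), and the key is following. I keep pulling, easing 7 mm sideways to hold the bar's middle.

>>> step_arm(
  commands=[
    {"travel": [-0.01, -0.004, 0], "turn": [0, 0, 0]},
    {"travel": [-0.025, -0.007, 0], "turn": [0, 0, 0]},
    {"travel": [-0.04, -0.007, 0], "turn": [0, 0, 0]},
    {"travel": [-0.055, -0.007, 0], "turn": [0, 0, 0]},
    {"travel": [-0.07, -0.007, 0], "turn": [0, 0, 0]},
  ],
)

```text
time: 14.25
position: [0.5459, -0.2477, 0.0182]
tool_rot: [2.674, 1.649, 0.0]
ft_force: [0.6, 1.5, -0.4]
grip_width: 0.177
grip_force: 50.0
```

>>> step_arm(
  commands=[
    {"travel": [-0.015, 0, 0], "turn": [0, 0, 0]},
    {"travel": [-0.03, 0, 0], "turn": [0, 0, 0]},
    {"travel": [-0.045, 0, 0], "turn": [0, 0, 0]},
    {"travel": [-0.06, 0, 0], "turn": [0, 0, 0]},
    {"travel": [-0.075, 0, 0], "turn": [0, 0, 0]},
  ],
)

```text
time: 14.75
position: [0.5123, -0.3145, 0.0181]
tool_rot: [-2.674, -1.65, -0.0]
ft_force: [-0.4, -0.3, -1.2]
grip_width: 0.175
grip_force: 50.0
```

```bash
cat >> h.py <<'E'
def blobs(n,x0,x1,y0,y1,z=.004,thr=110,sat=70):
    "bright grey blobs, seen by camera n, in a rack-frame window: centre, min-area box in rack mm"
    m,im=save(n,f"{n}_{ctrl.get_state()['time']:.2f}.png"); hsv=cv2.cvtColor(im,cv2.COLOR_RGB2HSV)
    poly=np.array([px(m,[*w(*q),z]) for q in((x0,y0),(x0,y1),(x1,y1),(x1,y0))]).astype(np.int32)
    k=np.zeros(im.shape[:2],np.uint8); cv2.fillPoly(k,[poly],255)
    k=k&((hsv[...,2]>thr)&(hsv[...,1]<sat)).astype(np.uint8)*255
    c,_=cv2.findContours(k,cv2.RETR_EXTERNAL,cv2.CHAIN_APPROX_NONE)
    for q in sorted(c,key=cv2.contourArea)[::-1][:5]:
        P=np.array([r(pt(m,*p,z)) for p in q[:,0].astype(float)])*1000
        if len(P)<8: continue
        b=cv2.minAreaRect(P.astype(np.float32)); print("blob",len(P),"c",np.round(b[0]),"wh",np.round(b[1]),"ang",round(b[2]),"x",P[:,0].min().round(),P[:,0].max().round(),"y",P[:,1].min().round(),P[:,1].max().round())
    return m,im,k
E
python3 - <<'E'
from h import *
s=ctrl.get_state(); print(s["position"],s["ft_force"],r(s["position"]))
m,im,k=blobs("side",-.26,-.10,-.09,.09)
P=np.argwhere(k)[:,::-1]
# coarse map in rack frame, 5 mm cells
g=np.zeros((36,40),int)
for p in P:
    a=r(pt(m,*p.astype(float),.004)); i,j=int((a[1]+.09)/.005),int((-.10-a[0])/.005)
    if 0<=i<36 and 0<=j<40: g[i,j]+=1
print("\n".join("".join(".#"[v>0] for v in q) for q in g))
E
```

```text
[ 0.51231592 -0.31447716  0.01809901] [-0.39968935 -0.25339182 -1.24352283] [-0.3418 -0.0237]
blob 233 c [-202.    3.] wh [117.  69.] ang 2 x -259.0 -143.0 y -30.0 40.0
blob 13 c [-114.   14.] wh [ 9. 10.] ang 39 x -118.0 -108.0 y 8.0 19.0
blob 14 c [-148.   85.] wh [ 9. 10.] ang 87 x -153.0 -143.0 y 80.0 89.0Traceback (most recent call last):
  File "<stdin>", line 10, in <module>
  File "<stdin>", line 10, in <genexpr>
  File "<stdin>", line 10, in <genexpr>
TypeError: string indices must be integers, not 'numpy.bool'
```

```bash
cat >> h.py <<'E'
def show(m,k,x0,x1,y0,y1,z=.004,c=.004):
    "text map: rows rack y, columns rack x"
    for y in np.arange(y0,y1,c):
        print(f"{y*1000:5.0f} "+"".join("#" if k[tuple(np.clip(px(m,[*w(x,y),z])[::-1].round().astype(int),0,[479,639]))] else "." for x in np.arange(x0,x1,c)))
E
python3 - <<'E'
from h import *
m,im,k=blobs("side",-.30,-.10,-.06,.09,thr=120)
show(m,k,-.30,-.10,-.05,.06)
E
```

```text
blob 240 c [-210.    2.] wh [125.  67.] ang 2 x -271.0 -147.0 y -30.0 38.0
blob 12 c [-113.   14.] wh [10.  9.] ang 45 x -118.0 -108.0 y 8.0 17.0
blob 13 c [-148.   85.] wh [ 9. 10.] ang 87 x -153.0 -143.0 y 80.0 89.0
  -50 ..................................................
  -46 ..................................................
  -42 ..................................................
  -38 ..................................................
  -34 ..................................................
  -30 ...........#########################..............
  -26 .......##############################.............
  -22 .........#############################............
  -18 ...................................####...........
  -14 ....................................###...........
  -10 .................................#..###...........
   -6 .................................#..###...........
   -2 .................................#..##............
    2 .................................##.##............
    6 ..................................#.###...........
   10 ..................................#####.......##..
   14 ................................#######.......###.
   18 ............................###########.......##..
   22 .........................#######...##.............
   26 ......................######.......##.............
   30 ......................#####.........#.............
   34 ......................##............##............
   38 .....................................#............
   42 ..................................................
   46 ..................................................
   50 ..................................................
   54 ..................................................
   58 ..................................................
```

The key is out: bar from about (-168,-10) to (-151,38) mm and head at (-212,31) mm in the rack's frame. I'll back the leg 18 mm off the bar, release the hook and rise.

>>> step_arm(
  commands=[
    {"travel": [0.009, 0, 0.001], "turn": [0, 0, 0]},
    {"travel": [0.018, 0, 0.001], "turn": [0, 0, 0]},
    {"travel": [0.018, 0, 0.001], "turn": [0, 0, 0]},
  ],
)

```text
time: 15.15
position: [0.5231, -0.2937, 0.0169]
tool_rot: [-2.669, -1.655, -0.003]
ft_force: [0.1, -0.5, -0.7]
grip_width: 0.173
grip_force: 50.0
```

>>> step_arm(
  commands=[
    {"travel": [0, 0, 0], "turn": [0, 0, 0]},
    {"travel": [0, 0, 0], "turn": [0, 0, 0]},
    {"travel": [0, 0, 0], "turn": [0, 0, 0]},
  ],
  gripper=0.4,
)

```text
time: 15.45
position: [0.521, -0.2974, 0.0172]
tool_rot: [2.674, 1.649, 0.0]
ft_force: [-0.1, 0.0, -0.7]
grip_width: 0.353
grip_force: 0.0
```

>>> step_arm(
  commands=[
    {"travel": [0, 0, -0.03], "turn": [0, 0, 0]},
    {"travel": [0, 0, -0.08], "turn": [0, 0, 0]},
    {"travel": [0.01, -0.01, -0.12], "turn": [0, 0, 0]},
    {"travel": [0.03, -0.03, -0.12], "turn": [0, 0, 0]},
    {"travel": [0.05, -0.045, -0.12], "turn": [0, 0, 0]},
  ],
)

```text
time: 15.95
position: [0.5032, -0.2329, 0.1388]
tool_rot: [2.674, 1.646, 0.004]
ft_force: [0.3, 0.8, -0.8]
grip_width: 0.404
grip_force: 0.0
```

>>> step_arm(
  commands=[
    {"travel": [0, 0, 0], "turn": [0, 0, 0]},
    {"travel": [0, 0, 0], "turn": [0, 0, 0]},
    {"travel": [0, 0, 0], "turn": [0, 0, 0]},
  ],
)

```text
time: 16.25
position: [0.503, -0.2337, 0.1372]
tool_rot: [2.674, 1.647, -0.0]
ft_force: [0.0, -0.2, 0.6]
grip_width: 0.399
grip_force: 0.0
```

```bash
python3 - <<'E'
from h import *
s=ctrl.get_state(); print(s["position"],r(s["position"]))
for n in("side","wrist"):
    m,im,k=blobs(n,-.27,-.10,-.06,.07,thr=120); show(m,k,-.27,-.10,-.05,.06)
E
```

```text
[ 0.5030336  -0.23369435  0.13719927] [-0.2737  0.0207]
blob 147 c [-179.  -22.] wh [127.  40.] ang 18 x -244.0 -121.0 y -30.0 15.0
blob 97 c [-177.   27.] wh [49. 61.] ang 49 x -215.0 -152.0 y -11.0 38.0
blob 12 c [-113.   14.] wh [10.  9.] ang 45 x -118.0 -108.0 y 8.0 19.0
  -50 ...........................................
  -46 ...........................................
  -42 ...........................................
  -38 ...........................................
  -34 ...........................................
  -30 ............#######..........#.............
  -26 .......#############################.......
  -22 .......##############################......
  -18 ..............................########.....
  -14 ...................................###.....
  -10 .........................#.........###.....
   -6 .........................#.........###.....
   -2 ..........................#........###.....
    2 ..........................#........###.....
    6 ..........................#.........#......
   10 ..........................###......###.##..
   14 ..................
[... 1425 characters left out ...]

    6 ..........................##........#######
   10 ...........................##.......#######
   14 ........................#####.......#######
   18 ......................#######.......#######
   22 ...................######...#.......#######
   26 ...............#######......##.............
   30 ..............#####.........##.............
   34 ..............###............#.............
   38 .............................#.............
   42 ...........................................
   46 ...........................................
   50 ...........................................
   54 ...........................................
   58 ...........................................
```

```bash
python3 - <<'E'
from h import *
go(*w(-.185,.022),.10,-44.6)
E
```

```text
travel [ 0.0891 -0.0016  0.0369] turn [ 0.02  0.05 17.84] t 16.35
```

>>> step_arm(
  commands=[
    {"travel": [0.03, 0, 0], "turn": [0, 0, 8]},
    {"travel": [0.06, -0.001, 0], "turn": [0, 0, 14]},
    {"travel": [0.089, -0.002, 0.02], "turn": [0, 0, 17.8]},
    {"travel": [0.089, -0.002, 0.037], "turn": [0, 0, 17.8]},
    {"travel": [0.089, -0.002, 0.037], "turn": [0, 0, 17.8]},
  ],
)

```text
time: 16.85
position: [0.5398, -0.1514, 0.0977]
tool_rot: [-2.895, -1.217, 0.008]
ft_force: [-0.2, -0.7, -0.5]
grip_width: 0.4
grip_force: 0.0
```

```bash
python3 - <<'E'
from h import *
s=ctrl.get_state(); print(s["position"],r(s["position"]),s["ft_force"],s["joint_positions"])
m,im,k=blobs("wrist",-.24,-.14,-.018,.06,thr=120); show(m,k,-.24,-.14,-.02,.05)
go(*w(-.185,.022),.0165,-44.6)
E
```

```text
[ 0.53984451 -0.15142181  0.09766943] [-0.1837  0.0245] [-0.19823965 -0.74996428 -0.51613738] [-0.38932254  0.29508207  0.71200018  1.85649469 -0.21565618  1.07356797
 -0.36887727]
blob 360 c [-182.   13.] wh [66. 52.] ang 4 x -216.0 -151.0 y -13.0 41.0
blob 8 c [-140.  -18.] wh [2. 0.] ang 0 x -142.0 -139.0 y -18.0 -18.0
  -20 .........................
  -16 .........................
  -12 ..................#......
   -8 ..................#......
   -4 ..................#......
    0 ..................##.....
    4 ...................#.....
    8 ...................#.....
   12 ...................##....
   16 ................######...
   20 .............######.#....
   24 ........#.######....##...
   28 .......######........#...
   32 .......###...........#...
   36 .......##............##..
   40 ......................#..
   44 .........................
   48 .........................
travel [0.0005 0.0016 0.0826] turn [-0.08  0.16  0.11] t 16.9
```

>>> step_arm(
  commands=[
    {"travel": [0, 0, 0.04], "turn": [0, 0, 0]},
    {"travel": [0, 0, 0.07], "turn": [0, 0, 0]},
    {"travel": [0, 0, 0.08], "turn": [0, 0, 0]},
    {"travel": [0, 0, 0.08], "turn": [0, 0, 0]},
    {"travel": [0, 0, 0.08], "turn": [0, 0, 0]},
  ],
)

```text
time: 17.4
position: [0.5424, -0.1532, 0.0217]
tool_rot: [2.896, 1.214, 0.003]
ft_force: [-0.1, 0.6, -0.6]
grip_width: 0.398
grip_force: 0.0
```

```bash
python3 - <<'E'
from h import *
s=ctrl.get_state(); print(s["position"],r(s["position"]),s["ft_force"])
E
```

```text
[ 0.54235732 -0.1531678   0.02169642] [-0.1842  0.0215] [-0.05284825  0.59348264 -0.58863205]
```

>>> step_arm(
  commands=[
    {"travel": [0, 0, 0.0055], "turn": [0, 0, 0]},
    {"travel": [0, 0, 0.0055], "turn": [0, 0, 0]},
    {"travel": [0, 0, 0.0055], "turn": [0, 0, 0]},
  ],
)

```text
time: 17.7
position: [0.5417, -0.152, 0.0152]
tool_rot: [2.896, 1.216, 0.002]
ft_force: [0.3, -1.2, -0.3]
grip_width: 0.397
grip_force: 0.0
```

>>> step_arm(
  commands=[
    {"travel": [0, 0, 0], "turn": [0, 0, 0]},
    {"travel": [0, 0, 0], "turn": [0, 0, 0]},
    {"travel": [0, 0, 0], "turn": [0, 0, 0]},
    {"travel": [0, 0, 0], "turn": [0, 0, 0]},
    {"travel": [0, 0, 0], "turn": [0, 0, 0]},
  ],
  gripper=0,
  force=40,
)

```text
time: 18.2
position: [0.5414, -0.152, 0.0147]
tool_rot: [2.897, 1.216, 0.0]
ft_force: [0.5, 0.1, 0.2]
grip_width: 0.08
grip_force: 40.0
```

>>> step_arm(
  commands=[
    {"travel": [0, 0, 0], "turn": [0, 0, 0]},
    {"travel": [0, 0, -0.02], "turn": [0, 0, 0]},
    {"travel": [0, 0, -0.05], "turn": [0, 0, 0]},
    {"travel": [0, 0, -0.08], "turn": [0, 0, 0]},
    {"travel": [0, 0, -0.08], "turn": [0, 0, 0]},
  ],
)

```text
time: 18.7
position: [0.5441, -0.1529, 0.0985]
tool_rot: [2.894, 1.214, 0.01]
ft_force: [1.8, -0.5, -0.7]
grip_width: 0.078
grip_force: 40.0
```

```bash
python3 - <<'E'
from h import *
s=ctrl.get_state(); print(s["position"],r(s["position"]),s["grip_width"]*87,s["grip_force"])
m,im,k=blobs("side",-.27,-.10,-.06,.07,thr=120); show(m,k,-.25,-.10,-.05,.05)
go(*w(-.005,.035),.11,-60)
E
```

```text
[ 0.54405379 -0.15287956  0.09850288] [-0.1831  0.0201] 6.75193623473134 39.99570071697235
blob 64 c [-136.  -14.] wh [53. 26.] ang 49 x -162.0 -122.0 y -28.0 15.0
blob 12 c [-113.   14.] wh [10.  9.] ang 45 x -118.0 -108.0 y 8.0 19.0
  -50 ......................................
  -46 ......................................
  -42 ......................................
  -38 ......................................
  -34 ......................................
  -30 ......................................
  -26 ......................#########.......
  -22 ......................##########......
  -18 .............................####.....
  -14 ..............................###.....
  -10 ..............................###.....
   -6 ..............................###.....
   -2 ..............................##......
    2 ..............................##......
    6 ...............................#......
   10 ..............................##..##..
   14 .................................###..
   18 ..................................##..
   22 ......................................
   26 ......................................
   30 ......................................
   34 ......................................
   38 ......................................
   42 ......................................
   46 ......................................
travel [ 0.1656 -0.0675 -0.0132] turn [ 0.14 -0.19 15.55] t 18.75
```

```bash
python3 - <<'E'
from h import *
go(*w(-.03,.01),.11,-60)
E
```

```text
travel [ 0.1495 -0.0361 -0.0132] turn [ 0.14 -0.19 15.55] t 18.75
```

>>> step_arm(
  commands=[
    {"travel": [0.02, -0.005, -0.014], "turn": [0, 0, 3]},
    {"travel": [0.055, -0.013, -0.014], "turn": [0, 0, 6]},
    {"travel": [0.09, -0.022, -0.014], "turn": [0, 0, 9]},
    {"travel": [0.125, -0.03, -0.014], "turn": [0, 0, 12]},
    {"travel": [0.149, -0.036, -0.014], "turn": [0, 0, 15.5]},
  ],
)

```text
time: 19.25
position: [0.6201, -0.017, 0.1068]
tool_rot: [-3.033, -0.815, 0.003]
ft_force: [-0.2, -0.3, 0.1]
grip_width: 0.077
grip_force: 40.0
```

>>> step_arm(
  commands=[
    {"travel": [0, 0, 0], "turn": [0, 0, 0]},
    {"travel": [0, 0, 0.02], "turn": [0, 0, 0]},
    {"travel": [0, 0, 0.035], "turn": [0, 0, 0]},
    {"travel": [0, 0, 0.045], "turn": [0, 0, 0]},
    {"travel": [0, 0, 0.045], "turn": [0, 0, 0]},
  ],
)

```text
time: 19.75
position: [0.618, -0.021, 0.0612]
tool_rot: [-3.034, -0.813, 0.007]
ft_force: [-0.4, 0.1, -1.4]
grip_width: 0.08
grip_force: 40.0
```

```bash
python3 - <<'E'
from h import *
s=ctrl.get_state(); print(s["position"],r(s["position"]),s["grip_width"]*87,s["grip_force"],s["ft_force"],s["joint_positions"])
E
```

```text
[ 0.61796764 -0.02102308  0.06124049] [-0.0322  0.013 ] 6.996059895736599 39.99555587768555 [-0.4431651   0.05072641 -1.37834803] [-0.54229328  0.46447842  0.66823989  1.7392319  -0.32375537  1.0553194
 -0.80990576]
```

>>> step_arm(
  commands=[
    {"travel": [0, 0, 0.006], "turn": [0, 0, 0]},
    {"travel": [0, 0, 0.01], "turn": [0, 0, 0]},
    {"travel": [0, 0, 0.0115], "turn": [0, 0, 0]},
    {"travel": [0, 0, 0.0115], "turn": [0, 0, 0]},
  ],
)

```text
time: 20.15
position: [0.62, -0.0204, 0.0522]
tool_rot: [-3.034, -0.814, -0.0]
ft_force: [-0.8, -0.3, 0.6]
grip_width: 0.075
grip_force: 40.0
```

>>> step_arm(
  commands=[
    {"travel": [0, 0, 0.0015], "turn": [0, 0, 0]},
    {"travel": [0, 0, 0.003], "turn": [0, 0, 0]},
    {"travel": [0, 0, 0.003], "turn": [0, 0, 0]},
  ],
)

```text
time: 20.45
position: [0.6199, -0.0203, 0.049]
tool_rot: [-3.034, -0.814, 0.0]
ft_force: [0.3, -0.7, -0.6]
grip_width: 0.072
grip_force: 40.0
```

>>> step_arm(
  commands=[
    {"travel": [0, 0, 0.001], "turn": [0, 0, 0]},
    {"travel": [0, 0, 0.001], "turn": [0, 0, 0]},
  ],
)

```text
time: 20.65
position: [0.6201, -0.0204, 0.0486]
tool_rot: [-3.034, -0.814, -0.001]
ft_force: [-1.0, 0.5, 3.3]
grip_width: 0.078
grip_force: 40.0
```

Contact is felt (3.3 N). Release gently, rise, and check.

>>> step_arm(
  commands=[
    {"travel": [0, 0, 0], "turn": [0, 0, 0]},
    {"travel": [0, 0, 0], "turn": [0, 0, 0]},
    {"travel": [0, 0, 0], "turn": [0, 0, 0]},
    {"travel": [0, 0, 0], "turn": [0, 0, 0]},
  ],
  gripper=0.35,
)

```text
time: 21.05
position: [0.6205, -0.0206, 0.0485]
tool_rot: [3.034, 0.814, 0.002]
ft_force: [0.6, -0.3, 3.5]
grip_width: 0.314
grip_force: 1.8
```

>>> step_arm(
  commands=[
    {"travel": [0, 0, -0.02], "turn": [0, 0, 0]},
    {"travel": [0, 0, -0.06], "turn": [0, 0, 0]},
    {"travel": [0, 0, -0.1], "turn": [0, 0, 0]},
    {"travel": [-0.04, 0, -0.12], "turn": [0, 0, 0]},
    {"travel": [-0.08, 0, -0.12], "turn": [0, 0, 0]},
  ],
)

```text
time: 21.55
position: [0.5523, -0.0609, 0.1709]
tool_rot: [3.032, 0.816, 0.008]
ft_force: [0.1, -0.4, 0.6]
grip_width: 0.348
grip_force: 0.0
```

>>> step_arm(
  commands=[
    {"travel": [0, 0, 0], "turn": [0, 0, 0]},
    {"travel": [0, 0, 0], "turn": [0, 0, 0]},
    {"travel": [0, 0, 0], "turn": [0, 0, 0]},
  ],
)

```text
time: 21.85
position: [0.5512, -0.0593, 0.1678]
tool_rot: [-3.033, -0.816, -0.0]
ft_force: [-0.1, -0.1, -0.0]
grip_width: 0.347
grip_force: 0.0
```

```bash
python3 - <<'E'
from h import *
s=ctrl.get_state(); print(s["position"],s["grip_width"])
for n,t in(("side",150),("wrist",150),("scene",150)):
    print(n); m,im,k=blobs(n,-.085,.07,-.045,.075,z=.038,thr=t,sat=90); show(m,k,-.085,.07,-.045,.075,z=.038)
m,im,k=blobs("side",-.36,-.10,-.06,.07,thr=120)
E
```

```text
[ 0.55120023 -0.05934058  0.16782291] 0.34710996031721203
side
blob 92 c [-21.  14.] wh [50. 62.] ang 32 x -58.0 5.0 y -26.0 30.0
  -45 .......................................
  -41 .......................................
  -37 .......................................
  -33 .......................................
  -29 .......................................
  -25 ...............#.......................
  -21 ...............##......................
  -17 ................#......................
  -13 .................#.....................
   -9 .................#.....................
   -5 ..................##...................
   -1 .................###...................
    3 ...............###.#...................
    7 ..............###...#..................
   11 .............##......#.................
   15 ...........###.......##................
   19 .........####.........#................
   23 ........###...........#................
   27 ........##.............................
   31 .......................................
   35 .......................................
   3
[... 3085 characters left out ...]
...........................
   35 .......................................
   39 .......................................
   43 ...................................#...
   47 .......................................
   51 ....................................#..
   55 .......................................
   59 .......................................
   63 ....................................#..
   67 .......................................
   71 .......................................
blob 93 c [-200.  -25.] wh [ 9. 93.] ang 89 x -246.0 -153.0 y -30.0 -20.0
blob 12 c [-113.   14.] wh [10.  9.] ang 45 x -118.0 -108.0 y 8.0 19.0
blob 9 c [-128.   11.] wh [9. 4.] ang 85 x -131.0 -126.0 y 6.0 15.0
```

All three cameras put the key flat at slat height with its origin near (-33, 12) mm. That is well inside the limits and clear of the tape, and the hook is lying in front of the rack.

```bash
python3 -c "
from bench import ctrl
print(ctrl.close_job())"
```

```text
the job is handed in; nothing more can be done
None
```

Job handed in at about 22 s, verdict not shown: the key lies flat on the slats clear of the tape and the hook lies on the table in front of the rack, but I viewed 11 pictures against the limit of 10.

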